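# Lock the bottle sterilizer's lid

### The arm

A 6-joint arm with a two-finger parallel gripper is mounted at the origin on the work surface. World frame = base frame: x ahead of the robot, y to its left, z up, the work surface at z = 0. Lengths are in mm, angles in rad, forces in N, time in s.
With the tool pointing down it reaches from about 300 to 750 mm from the base axis. Payload 8.5 kg.
Tool frame: the origin (TCP) lies at the very end of the fingers, on their centre line; the grasp point (between the pads) lies 19 mm behind it; y points along the fingers, x is the direction in which the jaws open and shut, and the axes are right-handed (so a half turn about y gives the same grasp; the last joint's range is limited). The gripper opens to 88 mm and grips with 3 to 60 N. Pads are 18 mm wide; open, the fingers measure 123 mm over their backs; the gripper's body (75 mm by 187 mm) begins 45 mm behind the grasp point.
Start: joints at [-1.452, 0.381, 1.297, -0, 1.464, -0.215], TCP at [180.193, -519.626, 238.748] pointing down, gripper open.
Joint ranges: [-3.11, 3.11], [-0.89, 2.33], [0.22, 2.48], [-1.42, 4.56], [0.17, 2.85], [-2.88, 2.88]. Speed limits (rad/s): [2.39, 2.39, 3.14, 3.14, 3.14, 3.14].

### API

Orientations are given as a rotation vector (axis times angle).
In Python, from workcell import env gives the robot as it stands. Calls block until the motion is done:
- env.movep(position, orientation): joint-space move of the TCP to a pose.
- env.movel(position, rotation=None, rate=150): straight line of the TCP; rotation=None keeps the orientation; rate is the mean speed in mm/s.
- env.set_joints(angles): joint-space move.
- env.open() and env.grasp(squeeze=None): open the fingers fully, or close them until they stop; squeeze is the grip in N (None keeps the last).
- env.hold(seconds).
- env.solve_ik(position, orientation): joint angles nearest the present ones, or None.
- env.sense(): the state.
- env.camera(name): name is "side" or "top"; returns a dict with "color" (400x640x3 uint8, red, green, blue), "fx", "fy", "cx", "cy" (pixels), "cam_to_world" (4x4, takes a point from camera to world coordinates). Camera axes: x right, y up, looking along -z (the intrinsics and any distortion apply to the point x, -y, -z); pixel columns grow to the right and rows downward; lengths in mm; the calibration is good to about 2 mm. A picture is of the moment at which its call begins. There is no depth.
A pose or a line that the arm cannot do raises env.MotionError and nothing moves.
- env.close_job(): hands the job in, once; it reports no verdict.
Trained networks look in a picture, given as the dict that the camera call returned (one of the last four; its "shot" number tells which), for a name from the list of things; names that differ only in an ending like _2 or _b are one class to them, and where a whole thing is asked for, a point or a joint stands for the part that bears it (a point fixed in the world has none). Each returns a list of dicts, best first, with "score" (0 to 1); they miss things now and then, are a little off and sometimes report something else, mostly with a low value. They report only what shows in the picture. A call takes as long as a camera call.
- env.cut_out(query, picture): "mask" (400x640 bool, what is visible of it) and "rect" ([left, top, right, bottom] in pixels, round what is visible of it).
The state is a dict: "time": time; "q": joint angles; "joint_velocities": joint speeds; "effort": joint torques, N m; "tcp_pos": TCP position; "ee_rot": TCP orientation; "force": force on the tool from outside, world axes, zero at the start; "ft_torque": the same for the moment, N m; "gripper_width": finger opening in mm.
Only numpy, scipy, OpenCV 4.12 (cv2) and the standard library are available. Lean on these libraries where they do the work, as an engineer would, in place of code of your own. Each camera call takes 0.05 s, during which the arm holds its last target. There are 200 camera calls.

### The job

The bottle sterilizer, the larger white box with the pale mint lid and green clips, is loaded and ready for the microwave. Flip its four green side clips down one after another, in any order, until each hangs straight down, pushed flat against the side of the box, then take the hand away; the small blue-lidded snack box with grey clips is not the one.

Things in the scene. Friction and masses are not known exactly. Their poses are not given: they have to be found in the camera images.
- sterilizer_clip_a: Green clip on an end (150 mm side) of the sterilizer lid; all four clips are alike. Plate 44 mm wide (its y), 5 mm thick (its z), reaching 36 mm from the hinge (its +x). Origin: on the hinge axis, mid-width, at the middle of that side, 6 mm outside the lid's edge, 110 mm above the counter. At level, x points straight away from the box and z up. Locked: turned 90 degrees about its +y, x straight down, z away from the box.
- sterilizer_clip_b: Green clip like clip a (same size, origin, axes), on a long (170 mm) side, next to clip a anticlockwise seen from above. At the start each stands out somewhere between 20 degrees above level and 20 degrees below. The hinges are stiff (pressing near mid-length takes about 2 N) and a clip stays at whatever angle it is left; the stop is at 90 degrees, straight down.
- sterilizer_clip_c: Green clip like clip a (same size, origin, axes, hinge as b), on the end opposite clip a. The sterilizer: white box 170 x 150 mm in plan, fixed on the counter, pale mint lid with its edge about at hinge height (top of the edge 114 mm above the counter) and raised middle up to 122 mm.
- sterilizer_clip_d: Green clip like clip a (same size, origin, axes, hinge as b), on the long side opposite clip b. The smaller box, 130 x 110 x 65 mm with a blue lid and grey clips, is a snack box and not part of the job.

How it is judged:
By the outcome, as a careful person would: the job done as asked, in the order asked, and still so for the second after the job is handed in, with the robot touching nothing.
It also fails if it takes over 56 s, if anything falls off the work surface, if the arm or the gripper's body presses on something with over 40 N, if the wrist force passes 120 N, or if a joint passes its speed limit or range.

## Working session

There is one attempt and no reset: what is moved stays moved. The work goes in short steps, each a Python script; the robot and the scene stay as the last script left them, time stands still between calls to the robot, and variables do not carry over. Pictures are saved under pics/ and viewed, about 8 in all and at most 12, crops included, and the job is handed in when it is done.

```bash
ls; mkdir -p pics
python3 - <<'E'
from workcell import env
import cv2, numpy as np
for n in ("top","side"):
    p=env.camera(n); cv2.imwrite(f"pics/{n}0.png",p["color"][:,:,::-1])
    print(n,p["fx"],p["fy"],p["cx"],p["cy"],[k for k in p if k!="color"]); print(np.round(p["cam_to_world"],3))
    for k in p:
        if 'dist' in k: print(p[k])
    for r in env.cut_out("sterilizer_clip_a",p):
        m=r["mask"]; ys,xs=np.nonzero(m); print(r["score"],r["rect"],xs.mean(),ys.mean(),m.sum(),p["color"][m].mean(0))
s=env.sense(); print(s)
E
```

```text
pics
top 464.31572703943004 464.31572703943004 320.2283435683129 192.61766758841543 ['fx', 'fy', 'cx', 'cy', 'cam_to_world', 'shot']
[[ 2.000000e-03  9.980000e-01 -6.200000e-02  4.983950e+02]
 [-1.000000e+00  2.000000e-03  3.000000e-03 -2.584000e+00]
 [ 3.000000e-03  6.200000e-02  9.980000e-01  1.176114e+03]
 [ 0.000000e+00  0.000000e+00  0.000000e+00  1.000000e+00]]
0.73 [332.8, 204.8, 357.2, 231.4] 346.7797619047619 219.54166666666666 336 [ 49.25595238 108.92857143  46.11607143]
0.66 [413.9, 182.7, 437.6, 206.0] 426.97084548104954 193.71720116618076 343 [ 55.89795918 104.11953353  45.55102041]
0.6 [391.6, 242.1, 410.6, 263.3] 401.768253968254 251.35238095238094 315 [ 47.27301587 100.71746032  41.9015873 ]
0.59 [361.5, 155.2, 383.5, 170.9] 372.12286689419795 162.1467576791809 293 [ 51.83276451 109.41638225  45.66552901]
side 460.9962041509159 460.9962041509159 324.6620899552587 206.84825895894681 ['fx', 'fy', 'cx', 'cy', 'cam_to_world', 'shot']
[[ 9.98000e-01  3.60000e-02 -5.70000e-02  5.13674e+02]
 [-6.50000e-02  7.10000e-01 -7.02000e-01 -5.66180e+02]
 [ 1.50000e-02  7.04000e-01  7
[... 499 characters left out ...]
711 [ 50.05485232 103.87763713  58.96905767]
{'time': 0.2, 'q': array([-1.45233719e+00,  3.80955941e-01,  1.29789194e+00, -7.07424323e-06,
        1.46361463e+00, -2.15301394e-01]), 'joint_velocities': array([ 0.00096422, -0.00112281, -0.00275627,  0.00023413,  0.00069616,
        0.0010868 ]), 'effort': array([ 1.44987192e-03, -4.37690020e+01, -2.24458122e+01,  7.13062193e-02,
        3.40387970e-02, -8.95078188e-05]), 'tcp_pos': array([ 180.15371025, -519.47663941,  238.39111215]), 'ee_rot': array([-1.34815463,  0.96031047, -0.95933415]), 'force': array([-0.04629356, -0.35317386,  0.03106199]), 'ft_torque': array([ 0.00230173, -0.01579733,  0.00831879]), 'gripper_width': 88.17310441376485}
```

```bash
python3 -c "
import cv2,numpy as np
a=cv2.imread('pics/top0.png')[110:310,270:520];b=cv2.imread('pics/side0.png')[200:400,190:440]
cv2.imwrite('pics/c0.png',cv2.resize(np.vstack([a,b]),None,fx=1.5,fy=1.5))
c=np.hstack([cv2.imread('pics/top0.png'),cv2.imread('pics/side0.png')]);cv2.imwrite('pics/full.png',cv2.resize(c,None,fx=.62,fy=.62))"
```

```text
(no output)
```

View pics/c0.png

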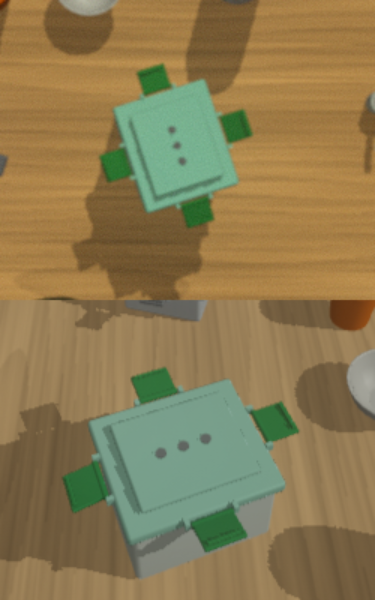

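View pics/full.png

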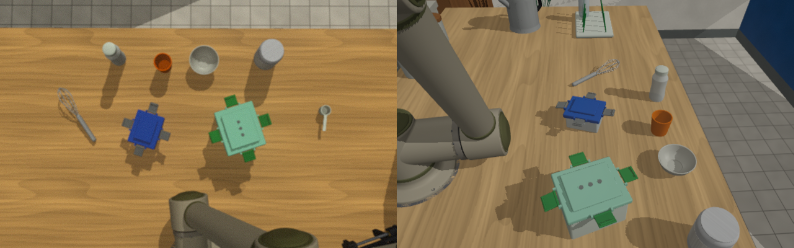

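The top view shows the sterilizer near pixel (387,207), and the networks found all four green clips in both views, matching the picture. The snack box is well to its left. Next I fit the box pose and clip angles jointly.

```bash
cat > fit.py <<'E'
from workcell import env
import numpy as np
from scipy.optimize import least_squares, linear_sum_assignment
def proj(p,P):
    T=np.linalg.inv(p["cam_to_world"]); c=P@T[:3,:3].T+T[:3,3]
    return np.c_[p["cx"]+p["fx"]*c[:,0]/-c[:,2], p["cy"]-p["fy"]*c[:,1]/-c[:,2]]
def normals(yaw): # a (+), b, c, d
    return [np.array([np.cos(yaw+k*np.pi/2),np.sin(yaw+k*np.pi/2),0]) for k in range(4)]
HALF=[85,75,85,75]
def hinges(v):
    return [np.array([v[0],v[1],110])+n*(h+6+v[2+1]) for n,h in zip(normals(v[2]),HALF)]
def clips(v):
    out=[]
    for o,n,t in zip(hinges(v),normals(v[2]),v[4:8]):
        out.append(o+19*(np.cos(t)*n-np.sin(t)*np.array([0,0,1])))
    return np.array(out)
def measure(names=("top","side")):
    obs=[]
    for nm in names:
        p=env.camera(nm); rs=[r for r in env.cut_out("sterilizer_clip_a",p)]
        rs=[r for r in rs if r["score"]>.3 and p["color"][r["mask"]].mean(0)@[-1,1.6,-.6]>40][:4]
        obs.append((p,np.array([np.argwhere(r["mask"]).mean(0)[::-1] for r in rs])))
    return obs
def fit(obs,v0):
    asg=[]
    for p,c in obs:
        D=np.linalg.norm(proj(p,clips(v0))[:,None]-c[None],axis=2); asg.append(linear_sum_assignment(D))
    def res(v):
        r=[(proj(p,clips(v))[i]-c[j]).ravel() for (p,c),(i,j) in zip(obs,asg)]
        return np.r_[np.concatenate(r), v[3]/4, v[4:8]/.6]
    s=least_squares(res,v0); return s.x,s.cost,res(s.x)
E
python3 - <<'E'
from fit import *
obs=measure(); best=None
p,c=obs[0]
T=p["cam_to_world"]; u=c.mean(0); d=T[:3,:3]@np.array([(u[0]-p["cx"])/p["fx"],-(u[1]-p["cy"])/p["fy"],-1]); C=T[:3,3]+d*(110-T[2,3])/d[2]
print(len(c),len(obs[1][1]),C)
for y in np.arange(0,np.pi,np.pi/12):
    r=fit(obs,np.r_[C[:2],y,0,0,0,0,0]); print(round(y,2),round(r[1],2),np.round(r[0],3))
    if best is None or r[1]<best[1]: best=r
print(np.round(best[2],2)); np.save("pose.npy",best[0])
for o,n in zip(hinges(best[0]),normals(best[0][2])): print(o.round(1),n.round(2))
E
```

```text
4 3 [ 531.70767883 -158.60954825  110.        ]
0.0 2.32 [ 5.30315e+02 -1.58314e+02  3.18000e-01 -2.84800e+00 -9.20000e-02
 -7.90000e-02  1.64000e-01 -3.05000e-01]
0.26 2.32 [ 5.30315e+02 -1.58314e+02  3.18000e-01 -2.84800e+00 -9.20000e-02
 -7.90000e-02  1.64000e-01 -3.05000e-01]
0.52 2.32 [ 5.30315e+02 -1.58314e+02  3.18000e-01 -2.84800e+00 -9.20000e-02
 -7.90000e-02  1.64000e-01 -3.05000e-01]
0.79 2.32 [ 5.30315e+02 -1.58314e+02  3.18000e-01 -2.84800e+00 -9.20000e-02
 -7.90000e-02  1.64000e-01 -3.05000e-01]
1.05 2.32 [ 5.30315e+02 -1.58314e+02  3.18000e-01 -2.84800e+00 -9.20000e-02
 -7.90000e-02  1.64000e-01 -3.05000e-01]
1.31 25.39 [ 5.30840e+02 -1.58355e+02  1.87300e+00  4.14700e+00  9.81000e-01
 -1.39000e-01 -1.31900e+00 -2.06000e-01]
1.57 25.39 [ 5.30839e+02 -1.58353e+02  1.87300e+00  4.14700e+00  9.81000e-01
 -1.39000e-01 -1.31900e+00 -2.06000e-01]
1.83 25.39 [ 5.30839e+02 -1.58355e+02  1.87300e+00  4.14700e+00  9.81000e-01
 -1.39000e-01 -1.31900e+00 -2.06000e-01]
2.09 25.39 [ 5.30840e+02 -1.58355e+02  1.87300e+00  4.14700e+00  9.81000e-01
 -1.39000e-01 -1.31900e+00 -2.06000e-01]
2.36 25.39 [ 5.30840e+02 -1.58355e+02  1.87300e+00  4.14700e+00  9.81000e-01
 -1.39000e-01 -1.31900e+00 -2.06000e-01]
2.62 25.39 [ 5.30840e+02 -1.58356e+02  1.87300e+00  4.14700e+00  9.81000e-01
 -1.39000e-01 -1.31900e+00 -2.06000e-01]
2.88 2.32 [ 5.30315e+02 -1.58314e+02  3.45900e+00 -2.84800e+00  1.64000e-01
 -3.05000e-01 -9.20000e-02 -7.90000e-02]
[ 0.08  0.89  0.01  0.4  -0.11  0.36 -0.36  1.05  0.8   0.02  0.15  0.02
  0.88  0.04 -0.71 -0.15 -0.13  0.27 -0.51]
[ 614.1 -130.8  110. ] [0.95 0.31 0.  ]
[505.9 -84.1 110. ] [-0.31  0.95  0.  ]
[ 446.6 -185.8  110. ] [-0.95 -0.31  0.  ]
[ 554.7 -232.6  110. ] [ 0.31 -0.95  0.  ]
```

```bash
cat > act.py <<'E'
from fit import *
from scipy.spatial.transform import Rotation as R
def rots(n):
    for s in (1,-1):
        x=s*np.array([-n[1],n[0],0]); y=np.array([0,0,-1.]); yield R.from_matrix(np.c_[x,y,np.cross(x,y)]).as_rotvec()
def plan(k,v):
    o,n=hinges(v)[k],normals(v[2])[k]; q0=env.sense()["q"]; c=[]
    P=lambda r,z: np.r_[(o+r*n)[:2],z]
    for r in rots(n):
        q=env.solve_ik(P(22,160),r)
        if q is not None and env.solve_ik(P(22,82),r) is not None: c.append((np.abs(np.array(q)-q0).max(),r))
    return n,P,min(c,key=lambda e:e[0])
def flip(k,v,zt=82):
    n,P,(d,r)=plan(k,v)
    env.movep(P(22,160),r)
    f0=env.sense()["force"]
    env.movel(P(22,140),r,rate=80); env.movel(P(22,zt),r,rate=60)
    print("down",env.sense()["force"]-f0)
    env.movel(P(16,zt),r,rate=50)
    s=16; log=[]
    while s>5:
        s-=1; env.movel(P(s,zt),r,rate=30); st=env.sense(); f=(st["force"]-f0)@n; log.append((s,round(float(f),1)))
        if f>12: break
    print("abcd"[k],log,"t",round(st["time"],1))
    env.movel(P(22,zt),r,rate=80); env.movel(P(24,160),r,rate=200)
E
python3 - <<'E'
from act import *
v=np.load("pose.npy")
for k in range(4): print(k,plan(k,v)[2])
env.grasp(5); print(env.sense()["gripper_width"])
flip(2,v)
E
```

```text
0 (np.float64(1.093207030656216), array([-1.34284277,  0.97219194, -0.97219194]))
1 (np.float64(1.0906433864865697), array([-1.55639434, -0.24918799,  0.24918799]))
2 (np.float64(0.7892879826973037), array([-1.34284277,  0.97219194, -0.97219194]))
3 (np.float64(0.8364733874092367), array([-1.55639434, -0.24918799,  0.24918799]))
0.6735218601582471
down [-0.43717994  0.39108092  0.30008595]
c [(15, -0.3), (14, 4.6), (13, 10.8), (12, 19.0)] t 6.0
```

Run:
```python
from act import *
import cv2
a=[env.camera(n)["color"][:,:,::-1] for n in("top","side")]
cv2.imwrite("pics/c1.png",cv2.resize(np.hstack([a[0][110:310,270:520],a[1][200:400,190:440]]),None,fx=1.6,fy=1.6,interpolation=3))
```

```text
(no output)
```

View pics/c1.png

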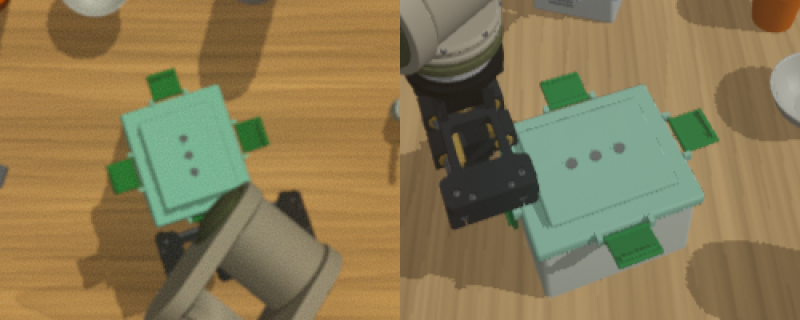

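Clip c now hangs near vertical, partly hidden by the hand at about (515,215). Now the other three.

```bash
sed -i 's/f>12/f>16/' act.py
python3 - <<'E'
from act import *
import cv2
v=np.load("pose.npy")
for k in (3,0,1): flip(k,v)
p,q=env.sense()["tcp_pos"],env.sense()["ee_rot"]
n=normals(v[2])[1]
env.movel(p+80*n+[0,0,90],rate=250)
a=[env.camera(n)["color"][:,:,::-1] for n in("top","side")]
cv2.imwrite("pics/c2.png",cv2.resize(np.hstack([a[0][110:310,270:520],a[1][200:400,190:440]]),None,fx=1.6,fy=1.6,interpolation=3))
print(env.sense()["time"])
E
```

```text
down [-0.77134357 -0.20760895 -0.69622455]
d [(15, 0.2), (14, 4.2), (13, 8.7), (12, 13.2), (11, 17.9)] t 11.3
down [-0.29740976  0.04037076  0.74334354]
a [(15, 15.1), (14, 21.3)] t 15.7
down [-1.30792667  1.58982039 -0.36865071]
b [(15, 13.1), (14, 17.1)] t 20.1
21.6583
```

View pics/c2.png

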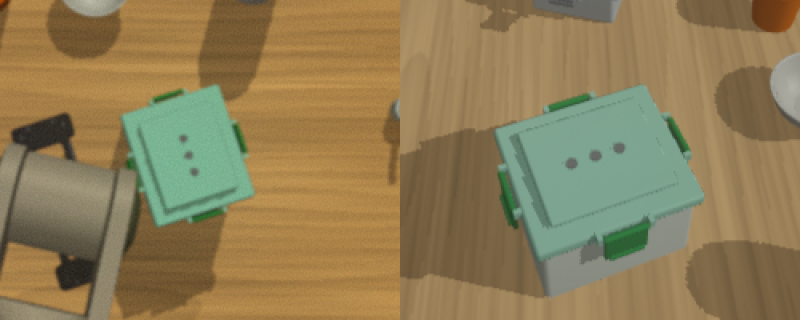

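All four look down: thin green edges in the top view, upright plates at (627,240), (678,135) and (508,195) in the side view. Contact came a little earlier than predicted, so something other than the fingertip could have touched first. I press each clip near its lower end with a tilted tool, so only the tip can touch.

```bash
cat > press.py <<'E'
from act import *
def press(k,v,tilt=.3,z=78):
    o,n=hinges(v)[k],normals(v[2])[k]; q0=env.sense()["q"]; c=[]
    P=lambda r,z: np.r_[(o+r*n)[:2],z]
    y=-np.sin(tilt)*n-np.cos(tilt)*np.array([0,0,1])
    for s in (1,-1):
        x=s*np.array([-n[1],n[0],0]); r=R.from_matrix(np.c_[x,y,np.cross(x,y)]).as_rotvec()
        q=env.solve_ik(P(40,170),r)
        if q is not None and env.solve_ik(P(12,z),r) is not None: c.append((np.abs(np.array(q)-q0).max(),r))
    r=min(c,key=lambda e:e[0])[1]
    env.movep(P(40,170),r); f0=env.sense()["force"]
    env.movel(P(35,z),r,rate=150); env.movel(P(19,z),r,rate=60); s=19; log=[]
    while s>6:
        s-=1; env.movel(P(s,z),r,rate=30); st=env.sense(); f=(st["force"]-f0)@n; log.append((s,round(float(f),1)))
        if f>20: break
    print("abcd"[k],log,"t",round(st["time"],1))
    env.movel(P(35,z),r,rate=120); env.movel(P(45,170),r,rate=250)
E
python3 - <<'E'
from press import *
press(1,np.load("pose.npy"))
E
```

```text
b [(18, -0.2), (17, 0.2), (16, 1.0), (15, 4.6), (14, 10.2), (13, 14.8), (12, 20.4)] t 25.1
```

Run:
```python
from press import *
import cv2
v=np.load("pose.npy")
for k in (0,3,2): press(k,v)
n=normals(v[2])[2]; p=env.sense()["tcp_pos"]
env.movel(p+90*n+[0,0,90],rate=250)
a=[env.camera(n)["color"][:,:,::-1] for n in("top","side")]
cv2.imwrite("pics/c3.png",cv2.resize(np.hstack([a[0][130:270,320:470],a[1][230:370,230:380]]),None,fx=2.6,fy=2.6,interpolation=3))
print(env.sense()["time"])
```

```text
a [(18, -0.7), (17, -1.0), (16, 2.2), (15, 5.0), (14, 10.0), (13, 14.4), (12, 17.4), (11, 21.7)] t 30.3
d [(18, -1.1), (17, 0.1), (16, -0.2), (15, -0.8), (14, 1.3), (13, 5.1), (12, 8.2), (11, 11.3), (10, 12.7), (9, 17.0), (8, 21.1)] t 36.2
c [(18, -0.6), (17, -0.9), (16, -0.2), (15, -1.1), (14, -1.4), (13, 3.4), (12, 9.4), (11, 15.8), (10, 22.8)] t 42.2
43.8333
```

View pics/c3.png

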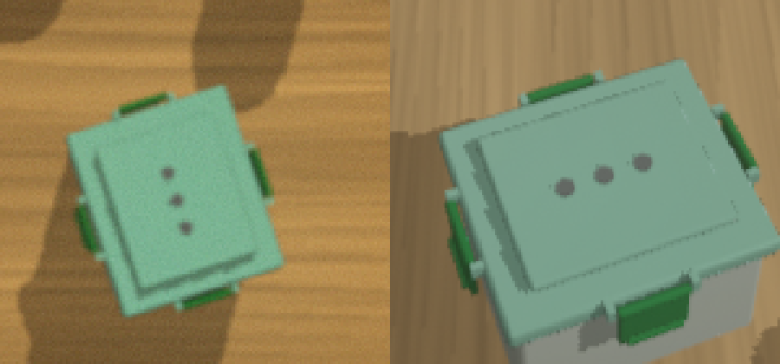

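All four clips show as thin upright strips against the sides, and the hand is clear. Every press met a stiff stop.

```bash
python3 -c "
from workcell import env
s=env.sense();print(s['force'],s['tcp_pos'],s['time']);env.close_job()"
```

```text
[-0.71539006 -0.0364402   0.22808516] [ 319.05769636 -226.9634554   258.62009698] 43.8333
the job is handed in; nothing more can be done
```

I flipped all four green clips on the sterilizer down in the order c, d, a, b, using the closed fingertips. I then pressed each one again near its lower end with the tool tilted. The hand was withdrawn and the job handed in at 43.8 s. The snack box was not touched.

**Last checks:**
- Each press ended against a stiff stop, with the force climbing at about 3–7 N per mm up to about 20–23 N.
- In the final top and side pictures all four clips stand upright against the box sides.
- The wrist force read about 0.8 N with the hand clear.

**What disagreed:**
- On the first pass, contact came about 3–6 mm farther out than the pose fit predicted. I put that down to a bias in the fit and fingers thicker than I assumed.
- The tilted presses then reached contact 1–2 mm further in. That is at most a few degrees of clip angle.
- I did not measure the final clip angles numerically.

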